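# Load a label roll onto the slanted spindle of its holder

## Robot

A 7-joint arm with a two-finger parallel gripper is mounted at the origin on the work surface; the furniture and walls round the work are solid. World frame = base frame: x ahead of the robot, y to its left, z up, the work surface at z = 0. Lengths are in mm, angles in rad, forces in N, time in s.
With the tool pointing down it reaches from about 425 to 875 mm from the base axis. Payload 4.7 kg.
Tool frame: the origin (TCP) lies midway between the tips of the shut fingers; the grasp point (between the pads) lies 19 mm behind it (bot.grip_point_offset is the distance from the TCP to the grasp point, in mm); z points along the fingers, y is the line along which they close (so a half turn about z gives the same grasp; the last joint's range is limited). The gripper opens to 85 mm and grips with 20 to 120 N. Pads are 22 mm wide; open, the fingers measure 114 mm over their backs; the gripper's body (76 mm by 85 mm) begins 54 mm behind the grasp point. The pads swing forward as they close: fully open they stand 13 mm farther back than shut.
Start: joints at [1.161, 0.321, -0.07, 1.45, 0.023, 1.371, -0.057], TCP at [267.281, -592.525, 231.349] pointing down, gripper open.
Joint ranges: [-2.86, 2.86], [-0.3, 2.09], [-1.38, 1.24], [0.06, 2.45], [-1.56, 4.7], [0.09, 2.05], [-2.69, 2.69]. Speed limits (rad/s): [2.57, 2.57, 3.14, 3.14, 3.14, 3.14, 3.14].

## Interface

Orientations are given as [roll, pitch, yaw] about the fixed x, y, z axes, in that order (R = Rz(yaw) Ry(pitch) Rx(roll)).
In Python, from rig import bot, imaging, workorder gives the robot as it stands.
- The arm moves only by the tool move_arm, never from a script. Its argument "moves" is a list of rows, each a list of 3 entries, a list of its own where there are three numbers: the shift along the tool's x, y, z in cm, then the turn about the tool's z in degrees, then the closure, from -1 (fully open) to 1 (shut). In form: [[[dx, dy, dz], spin, claw], ...]. A call has exactly 5 rows; each row is the pose to reach, as a shift and turn from the pose commanded when the call began, along the tool's axes at that moment; what a row does not reach only later rows make up. A row lasts 1/10 s, in which the tool goes at most 50 mm and 8.59 degrees, less where a joint would pass 70% of its speed; a pose out of reach is approached as far as the arm can. A call with a gripper value outside its range is refused whole. The fingers move at their own pace and stop on an object; "squeeze" is the grip in N (left out, the last holds). Time passes only in rows, so rows that repeat a pose let the fingers close, or fill a call up. It gives the time, the measured TCP pose, the force, the opening and the grip force at its end, in the units of the state.
- bot.get_state(): the state, without advancing time (a new reading comes with each control period).
- imaging.grab_frame(name): name is "scene" or "top" or "wrist"; returns a dict with "frame" (480x640x3 uint8, red, green, blue), "z_map" (480x640 float32, mm along the optical axis (not along the pixel's ray), 0 where there is no reading), "fx", "fy", "cx", "cy" (pixels), "R" (3x3) and "t" (3): a world point X has camera coordinates R X + t; the wrist camera has in their place "mount" (4x4, takes a point from camera to tool coordinates, whose origin is the TCP and whose axes are the flange's). Camera axes: x right, y down, z forward; pixel columns grow to the right and rows downward; lengths in mm; the calibration is good to about 2 mm. The wrist camera is an equidistant fisheye: a pixel r from the principal point sees the ray r / f radians off the axis. A picture is of the moment at which its call begins: read the wrist's pose just before it.
- workorder.hand_in(): hands the job in; it is judged then, once.
The state is a dict: "time": time; "joint_positions": joint angles; "qd": joint speeds; "effort": joint torques, N m; "tool_pos": TCP position; "eef_rot": TCP orientation; "force": force on the tool from outside, world axes, zero at the start; "wrist_torque": the same for the moment, N m; "finger_gap": finger opening in mm; "grip_force": force on a finger pad.
Only numpy, scipy, OpenCV 4.12 (cv2) and the standard library are available. Lean on these libraries where they do the work, as an engineer would, in place of code of your own. Each camera call takes 0.05 s, during which the arm holds its last target. There are 200 camera calls.

## Task

Pick up the label roll with the large hole and hang it on the holder's slanted spindle: slide it on along the spindle, push the brake ring in ahead of it and press the roll firmly home against the stop cup behind it (you must feel it seat; a firm push of about 15 N in all, never 25 N or more). Then let go and leave it hanging there; the small-holed roll stays where it lies.

Things in the scene. Friction and masses are not known exactly. Their poses are not given: they have to be found in the camera images.
- roll: The label roll to load: white paper roll on a cardboard core, outer diameter 54, width (along its axis) 28, through bore diameter 25, about 140 g; its hole is plainly the larger of the two rolls. Starts lying flat on the desk. Origin at the centre of its underside, z along its axis (up at the start). Either face may go first.
- roll_centre (a point): The middle of the label roll, on its axis, 14 mm above roll's origin along its z.
- small_bore_roll: The other roll, same outer diameter 54 and width 28, but with a bore of only 12 that does not fit the spindle. Lies flat on the desk; origin at the centre of its underside. The two rolls may lie in either place. Leave it alone.
- holder: The roll holder, fixed to the desk: dark steel foot 125 x 80 x 12, a mast 34 wide at its +x end, and the slanted spindle on it. Origin at the centre of the foot's underside; its own -x is the side to which the spindle points. Behind the stop cup the spindle's root is 34 in diameter for 25 mm or more, so fingers beside the roll stay clear.
- spindle: The holder's spindle: fixed steel peg, diameter 20, slanting up at 55 degrees above level toward the holder's -x side. Origin on its axis, 120 above the desk; z runs along the peg, outward and up, y is level. A black brake ring (diameter 31, 8 thick) slides on it: outer face at first anywhere from z = 20 to 28 (not reported), held by about 5 N of friction; pushed, it goes into the stop cup.
- stop: Carrier of the adjustable stop, with spindle's origin and axes. It bears the stop cup (aluminium, diameter 42, 20 long with its 6 thick rubber pad), whose flat rubber face looks along +z and is the home of the roll's lower face. The face is set anywhere from z = 0 to 16 on the spindle; the setting is not reported and must be felt or seen. The pad gives about 1 mm per 5 N, the cup not at all.
- spindle_tip (a point): The free end of the spindle, on its axis, at z = 62 of spindle; the peg tapers to diameter 9 over the last 10 mm. Same axes as spindle.
Things that resemble listed ones, but are neither listed nor needed, are in the scene too. What is shaped like the roll but blue is not meant.

How it is judged (in metres and radians):
On the way, in this order (a step that is already met when the one before it is completed fails the run):
1. the large-holed roll is threaded on the spindle, its axis along it (z of roll_centre in the frame of spindle between 0.005 and 0.058 m and x of roll_centre in the frame of spindle between -0.006 and 0.006 m and y of roll_centre in the frame of spindle between -0.006 and 0.006 m and angle between the z axis of roll and the z axis of spindle, either way round below 0.25 rad), for 0.05 s.
2. the roll is pressed home: it bears on the stop cup with more than 5 N (besides the push on the brake ring) for 0.3 s (contact force between roll and stop above 5 N), for 0.3 s.
At the end, for the whole second after the job is handed in: The large-holed roll hangs on the spindle at the stop: its middle 11 to 33 mm along the spindle from its origin (the stop's range) and within 6 mm of its axis each way, its axis within 0.15 rad of the spindle's, at rest. The small-holed roll lies within 30 mm of where it was (z of roll_centre in the frame of spindle between 0.011 and 0.033 m and x of roll_centre in the frame of spindle between -0.006 and 0.006 m and y of roll_centre in the frame of spindle between -0.006 and 0.006 m and angle between the z axis of roll and the z axis of spindle, either way round below 0.15 rad and linear speed of roll below 0.02 m/s and distance of small_bore_roll from where it was at the start of the episode below 0.03 m); the robot touches nothing.
It fails at once if the roll pushes on any part of the holder with 25 N or more (contact force between roll and holder above 25 N).
It fails at once if the robot itself pushes on the holder with 25 N or more (contact force between any of the arm, the fingers and holder above 25 N).
It fails at once if the small-holed roll is moved by 30 mm or more (distance of small_bore_roll from where it was at the start of the episode above 0.03 m).
It also fails if it takes over 51 s, if anything falls off the work surface, if the arm or the gripper's body presses on something with over 40 N, if the wrist force passes 120 N, or if a joint passes its speed limit or range.

## Working session

There is one attempt and no reset: what is moved stays moved. The work goes in short steps, Python scripts to look and compute and a tool call to move; the robot and the scene stay as the last step left them, time stands still between calls to the robot, and variables do not carry over. Pictures are saved under pics/ and viewed, at most 10 in all, crops included, and the job is handed in when it is done.

Besides the shell and the picture viewer there is one more tool, called after "Request:" by a JSON object that holds its "name" and its "arguments". move_arm: Moves the arm, as the interface text tells. Its arguments: {"type":"object","properties":{"moves":{"type":"array"},"squeeze":{"type":"number"}},"required":["moves"]}

```bash
mkdir -p pics; ls
cat > h.py <<'E'
import numpy as np, cv2
from rig import bot, imaging, workorder
def cloud(f):
    z=f["z_map"].astype(float); v,u=np.mgrid[:480,:640]
    c=np.stack([(u-f["cx"])/f["fx"]*z,(v-f["cy"])/f["fy"]*z,z],-1)
    return (c-f["t"])@f["R"]   # R^T (c-t)
def save(f,n): cv2.imwrite("pics/"+n,f["frame"][:,:,::-1])
E
python3 - <<'E'
from h import *
import pickle
s=bot.get_state();print({k:np.round(v,3).tolist() for k,v in s.items()})
a=imaging.grab_frame("scene");b=imaging.grab_frame("top")
pickle.dump((a,b),open("ab.pkl","wb"))
save(a,"scene.png");save(b,"top.png")
for f in(a,b):print(f["fx"],np.round(f["R"],3).tolist(),f["t"], -f["R"].T@f["t"])
E
```

```text
pics
{'time': 0.0, 'joint_positions': [1.161, 0.322, -0.07, 1.452, 0.023, 1.371, -0.057], 'qd': [-0.001, 0.001, -0.001, 0.0, -0.001, -0.0, 0.001], 'effort': [0.0, -49.357, -0.382, -31.433, 0.013, 0.011, 0.0], 'tool_pos': [267.018, -592.051, 230.235], 'eef_rot': [-3.14, 0.0, 0.424], 'force': [0.144, 0.381, 0.259], 'wrist_torque': [0.018, -0.003, -0.001], 'grip_force': 0.0, 'finger_gap': 85.07}
597.5632115002466 [[-0.821, -0.57, 0.016], [-0.451, 0.632, -0.63], [0.349, -0.525, -0.777]] [335.85014777 394.88567532 999.93602929] [ 105.55355027  466.58140615 1019.68736408]
446.56339033561903 [[0.004, -1.0, 0.002], [-0.995, -0.005, -0.098], [0.098, -0.001, -0.995]] [-173.6398343   510.40493522  914.87890218] [ 419.08936869 -170.11197681  960.7775039 ]
```

View pics/scene.png

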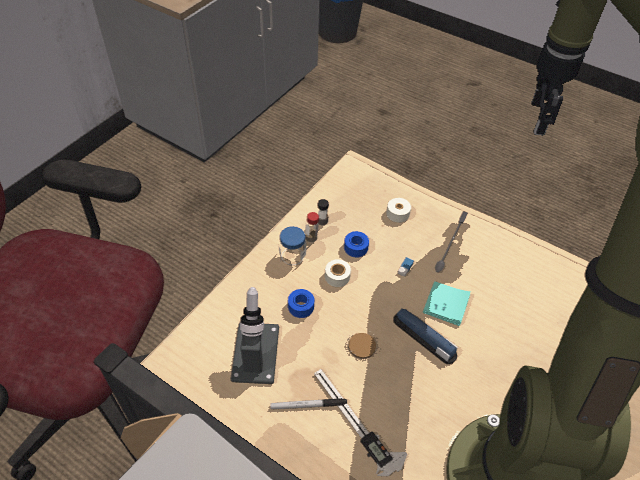

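View pics/top.png

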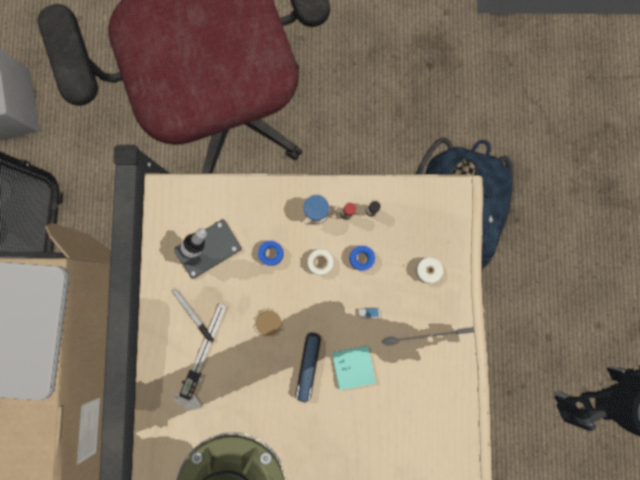

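Scene: the large-holed roll is at top px (320,262), between two blue rolls at (271,253) and (362,258). The small-bore roll is at (430,270) and the holder foot is around (208,250). Next I'll measure them.

Run:
```python
from h import *
import pickle
a,b=pickle.load(open("ab.pkl","rb"))
Pa,Pb=cloud(a),cloud(b)
for n,f,P in(("s",a,Pa),("t",b,Pb)):
    hsv=cv2.cvtColor(f["frame"],cv2.COLOR_RGB2HSV)
    z=P[...,2];on=(f["z_map"]>0)&(P[...,0]>200)&(P[...,0]<700)&(abs(P[...,1])<520)
    # rolls: pixels at height ~28
    m=(on&(z>22)&(z<34)).astype(np.uint8)
    N,L,st,c=cv2.connectedComponentsWithStats(m)
    for i in range(1,N):
        if st[i,4]>150:
            k=L==i; p=P[k];print(n,st[i,:5],p.mean(0).round(1),(p.min(0)).round(),(p.max(0)).round(),f["frame"][k].mean(0).round())
# holder points
for n,P,f in(("s",Pa,a),("t",Pb,b)):
    k=(f["z_map"]>0)&(P[...,1]>100)&(P[...,1]<420)&(P[...,0]>250)&(P[...,0]<600)
    z=P[...,2]
    for lo,hi in((8,16),(60,80),(80,100),(100,120),(120,130),(130,140),(140,150),(150,160),(160,170),(170,190)):
        q=P[k&(z>lo)&(z<hi)]
        if len(q)>3: print(n,lo,len(q),q.mean(0).round(1),q.min(0).round(),q.max(0).round())
im=cv2.hconcat([cv2.resize(a["frame"][270:395,215:315],(400,500),interpolation=2),cv2.resize(b["frame"][210:290,160:224+16],(400,400),interpolation=2)[:500] if 0 else cv2.resize(cv2.copyMakeBorder(b["frame"][210:290,165:245],0,20,0,0,0),(400,500),interpolation=2)])
cv2.imwrite("pics/c1.png",im[:,:,::-1])
```

```text
s [387 198  24  19 324] [ 453.6 -403.6   25.6] [ 428. -433.   22.] [ 481. -377.   33.] [231. 223. 208.]
s [344 231  25  21 325] [ 478.5 -262.5   25.9] [ 451. -291.   22.] [ 505. -234.   33.] [ 50.  89. 181.]
s [325 260  26  22 357] [ 468.5 -174.2   25.9] [ 442. -203.   22.] [ 496. -146.   31.] [223. 212. 194.]
s [287 289  27  24 402] [487.2 -69.7  26. ] [460. -97.  22.] [513. -42.  32.] [ 49.  89. 182.]
s [397 309  54  45 514] [ 259.1 -148.    29.4] [ 200. -173.   22.] [ 316. -128.   34.] [61. 69. 82.]
s [ 110  354  191  126 1915] [521.1 233.3  31.8] [287. 212.  22.] [677. 264.  34.] [66. 63. 62.]
t [ 104  164   36  230 2283] [399.2 224.2  31.1] [201. 209.  22.] [677. 262.  34.] [71. 70. 68.]
t [ 76 230  30 164 440] [359.6 275.9  28.2] [201. 268.  22.] [534. 334.  34.] [113.  97.  76.]
t [258 240  25  25 402] [488.5 -73.9  26.7] [464. -99.  22.] [515. -48.  32.] [ 70. 105. 176.]
t [350 245  26  26 405] [ 478.7 -266.9   26.6] [ 452. -294.   22.] [ 505. -241.   31.] [ 72. 107. 176.]
t [308 249  25  26 408] [ 469.5 -179.    26.7] [ 443. -204.   23.] [ 496. -154.   33.] [210. 204. 187.]

[... 778 characters left out ...]
 170 3831 [398.2 312.8 188.3] [290. 266. 170.] [464. 393. 190.]
t 8 649 [407.  212.6  11.7] [251. 100.   8.] [600. 333.  16.]
t 60 749 [387.8 277.8  70. ] [250. 268.  60.] [537. 338.  80.]
t 80 788 [389.9 274.2  90.4] [250. 100.  80.] [537. 338. 100.]
t 100 850 [388.  279.6 110.2] [250. 269. 100.] [537. 389. 120.]
t 120 434 [385.1 277.7 125.2] [250. 269. 120.] [533. 333. 130.]
t 130 472 [387.2 283.8 135.1] [250. 269. 130.] [530. 416. 140.]
t 140 481 [383.1 277.3 145. ] [251. 270. 140.] [529. 331. 150.]
t 150 471 [379.7 276.3 155.2] [250. 270. 150.] [520. 321. 160.]
t 160 480 [378.9 290.4 165.7] [250. 270. 160.] [506. 393. 170.]
t 170 6174 [358.1 314.1 186.9] [250. 263. 170.] [464. 389. 190.]
```

View pics/c1.png

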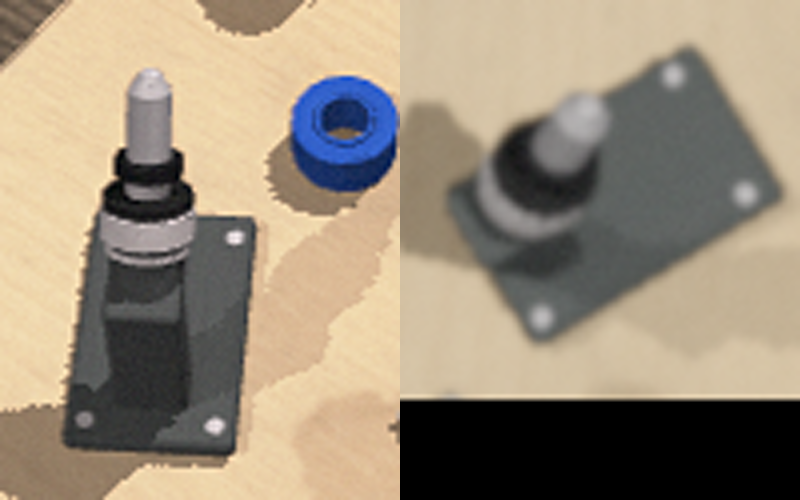

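The scene crop shows the steel peg pointing up out of the black-padded stop cup, with the brake ring on it. In the top crop the peg tip is at about px (201,233), leaning toward the foot's two-screw end (right and up). Next I'll measure the holder with the correct y range.

```bash
cat > peg.py <<'E'
from h import *
import pickle
a,b=pickle.load(open("ab.pkl","rb"))
for n,f in(("s",a),("t",b)):
    P=cloud(f);z=P[...,2]
    k=(f["z_map"]>0)&(P[...,1]>10)&(P[...,1]<180)&(P[...,0]>420)&(P[...,0]<600)
    hsv=cv2.cvtColor(f["frame"],cv2.COLOR_RGB2HSV)
    foot=(k&(z>6)&(z<17)&(hsv[...,1]<90)&(hsv[...,2]<150)).astype(np.uint8)
    tall=k&(z>25)
    q=P[k&((foot>0)|tall)][:,:2].astype(np.float32) if 0 else P[foot>0][:,:2].astype(np.float32)
    print(n,"foot",len(q),cv2.minAreaRect(q), cv2.boxPoints(cv2.minAreaRect(q)).round(1).tolist())
    for lo in range(80,180,8):
        q=P[k&(z>lo)&(z<lo+8)]
        if len(q)>2: print(n,lo,len(q),q.mean(0).round(1),q.min(0).round(),q.max(0).round())
    # bright peg pixels above ring
    g=k&(z>145)&(hsv[...,2]>110)
    q=P[g]; 
    if len(q)>5:
        c=q.mean(0);d=np.linalg.svd(q-c)[2][0];d*=np.sign(d[2]);print("peg",len(q),c.round(1),d.round(3),np.degrees(np.arctan2(d[1],d[0])),np.degrees(np.arcsin(d[2])), "top z",q[:,2].max())
E
python3 peg.py
```

```text
s foot 1393 ((496.06939697265625, 66.56815338134766), (80.2115478515625, 124.02051544189453), 32.23368453979492) [[429.1000061035156, 97.5999984741211], [495.20001220703125, -7.300000190734863], [563.0999755859375, 35.5], [496.8999938964844, 140.39999389648438]]
s 80 50 [471.8 100.2  84.2] [460.  82.  80.] [487. 111.  88.]
s 88 139 [475.5  96.1  93.4] [460.  74.  88.] [497. 111.  96.]
s 96 125 [480.2  91.6  99.3] [462.  72.  96.] [501. 109. 104.]
s 104 93 [483.3  83.9 107.9] [472.  60. 104.] [507.  96. 112.]
s 112 98 [486.9  75.5 116.5] [473.  45. 112.] [517.  91. 120.]
s 120 163 [490.4  73.4 124.5] [475.  50. 120.] [516.  88. 128.]
s 128 152 [492.3  71.8 131.4] [478.  44. 128.] [517.  86. 136.]
s 136 105 [498.6  60.9 140.4] [487.  47. 136.] [515.  77. 144.]
s 144 80 [502.   56.1 147.3] [489.  42. 144.] [518.  69. 152.]
s 152 58 [506.3  49.8 155.7] [498.  38. 152.] [521.  56. 160.]
s 160 76 [508.4  44.3 163.8] [501.  33. 160.] [521.  54. 168.]
s 168 39 [512.7  39.9 169.9] [507.  35. 168.] [519.  47. 173.]
peg 231 [507.3  47.4 158.9] [ 0.366 -0.565  0.74 ] -57.06042917183957 47.717098
[... 451 characters left out ...]
6.] [495. 104. 104.]
t 104 18 [478.6  75.6 108. ] [474.  47. 104.] [486.  89. 112.]
t 112 47 [485.6  60.4 116.9] [474.  42. 112.] [517.  86. 120.]
t 120 90 [488.   65.  124.4] [476.  45. 120.] [515.  84. 128.]
t 128 124 [493.1  65.7 131.2] [479.  39. 128.] [518.  81. 136.]
t 136 77 [498.2  55.8 140.7] [484.  41. 136.] [515.  73. 144.]
t 144 47 [500.   54.4 146.4] [492.  34. 144.] [510.  65. 152.]
t 152 30 [503.9  45.5 155.7] [499.  30. 152.] [513.  54. 160.]
t 160 63 [510.4  37.9 164.7] [503.  28. 160.] [521.  48. 168.]
t 168 42 [513.3  35.8 170. ] [506.  30. 168.] [521.  44. 173.]
peg 147 [509.   39.8 162.9] [ 0.495 -0.584  0.643] -49.7103391278467 39.994372597888244 top z 172.7270790049066
```

Request:
{"name": "move_arm", "arguments": {"moves": [[[3.5,-2.9,0.5],-8,-1],[[7,-5.8,1],-16,-1],[[10.5,-8.7,1.5],-24,-1],[[14,-11.6,2],-32,-1],[[17.5,-14.5,2.5],-40,-1]], "squeeze": 40}}

```text
time: 0.6
tool_pos: [367.5, -386.4, 205.7]
eef_rot: [-3.141, -0.0, 1.128]
force: [1.3, -0.4, 0.3]
finger_gap: 85.5
grip_force: 0.0
```

Request:
{"name": "move_arm", "arguments": {"moves": [[[4.6,0,0.5],-8,-1],[[9.2,0,1],-16,-1],[[14,0,1.5],-24,-1],[[18.6,0,2],-32,-1],[[23.3,0.1,2.5],-40,-1]]}}

```text
time: 1.1
tool_pos: [469.3, -177.2, 181.0]
eef_rot: [-3.141, 0.0, 1.825]
force: [0.6, -1.7, 0.1]
finger_gap: 85.4
grip_force: 0.0
```

Request:
{"name": "move_arm", "arguments": {"moves": [[[0,0,0],-8,-1],[[0,0,0],-16,-1],[[0,0,0],-17.7,-1],[[0,0,0],-17.7,-1],[[0,0,0],-17.7,-1]]}}

```text
time: 1.6
tool_pos: [468.9, -179.2, 181.2]
eef_rot: [-3.141, -0.0, 2.126]
force: [-0.3, -0.1, 0.0]
finger_gap: 85.4
grip_force: 0.0
```

```bash
cat > wr.py <<'E'
from h import *
import pickle
from scipy.spatial.transform import Rotation as Ro
def wcloud(f,s):
    z=f["z_map"].astype(float); v,u=np.mgrid[:480,:640]
    x=(u-f["cx"])/f["fx"];y=(v-f["cy"])/f["fy"];th=np.hypot(x,y);k=np.where(th>1e-6,np.tan(th)/np.maximum(th,1e-6),1)
    c=np.stack([x*k*z,y*k*z,z,np.ones_like(z)],-1)
    t=(c@f["mount"].T)[...,:3]
    return t@Ro.from_euler("xyz",s["eef_rot"]).as_matrix().T+np.array(s["tool_pos"]),t
def shot(n):
    s=bot.get_state();f=imaging.grab_frame("wrist");save(f,n+".png");pickle.dump((f,s),open(n+".pkl","wb"));return f,s
E
python3 - <<'E'
from wr import *
f,s=shot("w1");P,t=wcloud(f,s);print(s["time"],s["tool_pos"],s["eef_rot"],f["mount"].round(3).tolist(),f["fx"])
m=((P[...,2]>22)&(P[...,2]<34)&(f["z_map"]>0)&(np.hypot(P[...,0]-469,P[...,1]+177)<200)).astype(np.uint8)
N,L,st,c=cv2.connectedComponentsWithStats(m)
for i in range(1,N):
    if st[i,4]>150:
        p=P[L==i];print(st[i],p.mean(0).round(1),cv2.minEnclosingCircle(p[:,:2].astype(np.float32)),f["frame"][L==i].mean(0).round())
E
```

```text
1.6 [ 468.92343754 -179.23784782  181.1963884 ] [-3.14139826e+00 -1.51568418e-04  2.12596259e+00] [[-0.0, -0.958, -0.287, 73.098], [1.0, 0.0, -0.001, -0.387], [0.001, -0.287, 0.958, -142.711], [0.0, 0.0, 0.0, 1.0]] 371.64829954431775
[ 130   72   52   50 1080] [ 297.2 -161.6   30.5] ((292.4180603027344, -161.3697509765625), 24.73124122619629) [43. 52. 63.]
[ 379   92   65   66 2637] [486.4 -75.4  27.3] ((487.11029052734375, -74.81144714355469), 27.110843658447266) [ 31.  60. 118.]
[ 292  187   64   64 2557] [ 468.1 -179.    27.3] ((468.1414794921875, -179.8848419189453), 27.14959716796875) [150. 145. 129.]
[400 249  18  38 159] [ 549.9 -173.9   28.1] ((554.5782470703125, -176.5999755859375), 17.1650447845459) [72. 70. 65.]
[ 252  278   59   55 2079] [ 477.2 -266.2   27.2] ((478.17425537109375, -267.6977844238281), 27.465290069580078) [ 33.  61. 119.]
```

View pics/w1.png

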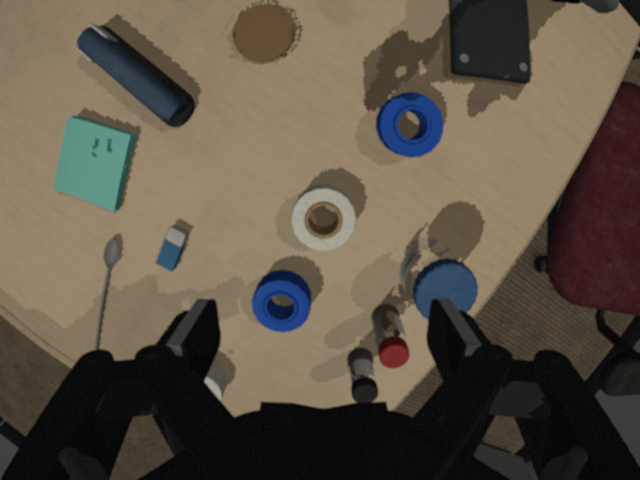

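The wrist view shows the large-holed white roll at px (324,218), between the blue rolls, clear of both open fingers. The wrist position agrees with the top camera: (468,-180). Next, descend and grip.

Request:
{"name": "move_arm", "arguments": {"moves": [[[0,0,4.5],0,-1],[[0,0,9],0,-1],[[0,0,13.5],0,-1],[[0,0,16.5],0,-1],[[0,0,17.9],0,-1]], "squeeze": 30}}

```text
time: 2.15
tool_pos: [466.9, -178.3, -0.6]
eef_rot: [-3.139, -0.004, 2.127]
force: [-0.1, -0.0, 0.1]
finger_gap: 85.7
grip_force: 0.0
```

Request:
{"name": "move_arm", "arguments": {"moves": [[[0,0,0],0,-1],[[0,0,0],0,1],[[0,0,0],0,1],[[0,0,0],0,1],[[0,0,0],0,1]]}}

```text
time: 2.65
tool_pos: [470.7, -179.7, 4.6]
eef_rot: [3.14, 0.004, 2.129]
force: [-1.0, -0.7, 5.5]
finger_gap: 53.7
grip_force: 30.9
```

Request:
{"name": "move_arm", "arguments": {"moves": [[[0,0,0],0,1],[[0,0,0],0,1],[[0,0,0],0,1],[[0,0,0],0,1],[[0,0,0],0,1]]}}

```text
time: 3.15
tool_pos: [470.7, -179.7, 4.6]
eef_rot: [3.14, 0.004, 2.129]
force: [-0.9, -0.9, 4.5]
finger_gap: 53.7
grip_force: 30.9
```

Request:
{"name": "move_arm", "arguments": {"moves": [[[0,0,-2],0,1],[[0,0,-6],0,1],[[0,0,-10],0,1],[[1,1.5,-14],0,1],[[2.5,4,-17],0,1]]}}

```text
time: 3.65
tool_pos: [490.4, -138.4, 176.3]
eef_rot: [3.14, 0.005, 2.125]
force: [0.9, -0.6, -1.4]
finger_gap: 53.7
grip_force: 32.3
```

Request:
{"name": "move_arm", "arguments": {"moves": [[[2,3,-2],0,1],[[4,6,-4],0,1],[[6,9,-6],0,1],[[7.3,11.1,-7.8],0,1],[[7.3,11.1,-7.8],0,1]]}}

```text
time: 4.15
tool_pos: [547.9, -10.4, 254.6]
eef_rot: [3.134, 0.003, 2.136]
force: [-0.1, -0.1, -1.4]
finger_gap: 53.6
grip_force: 32.3
```

```bash
python3 - <<'E'
from wr import *
f,s=shot("w2");P,t=wcloud(f,s);print(s["time"],s["tool_pos"],s["eef_rot"],s["force"],s["finger_gap"],s["grip_force"])
E
cp w2.png pics/ 2>/dev/null; ls pics
```

```text
4.15 [547.91558242 -10.42336001 254.56317596] [3.13440760e+00 3.05308760e-03 2.13614926e+00] [-0.05694596 -0.05404701 -1.42843638] 53.577612252522414 32.319198343902826
c1.png
scene.png
top.png
w1.png
w2.png
```

View pics/w2.png

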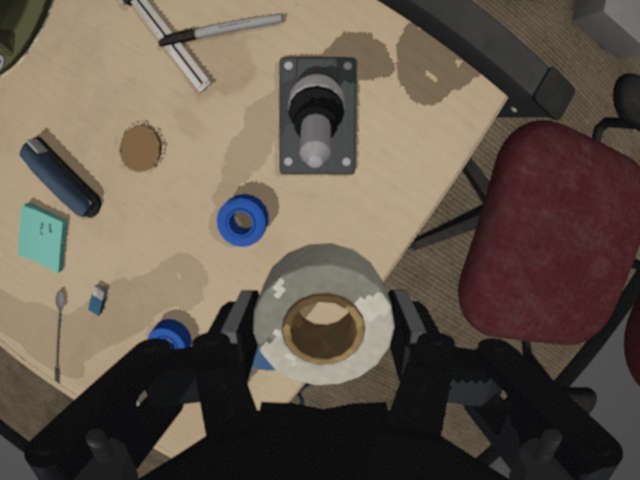

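The wrist view shows the roll held, with its top bore at px (325,328). The peg tip is at (316,155) and lies square along the image's vertical, with the cup and ring behind it at (317,100). Next, take depth numbers.

```bash
cat > an.py <<'E'
from wr import *
import sys
f,s=pickle.load(open(sys.argv[1]+".pkl","rb"));P,t=wcloud(f,s);z=P[...,2];ok=f["z_map"]>0
hsv=cv2.cvtColor(f["frame"],cv2.COLOR_RGB2HSV)
k=ok&(np.hypot(P[...,0]-497,P[...,1]-62)<90)
foot=k&(z>6)&(z<17)&(hsv[...,2]<110)&(hsv[...,1]<80)
r=cv2.minAreaRect(P[foot][:,:2].astype(np.float32));print("foot",r)
d=np.array([np.cos(np.radians(-58)),np.sin(np.radians(-58)),0])
lat=np.array([-d[1],d[0],0])
c=np.array([497.,62,0])
H=(P-c)@d;La=(P-c)@lat
for lo in range(88,180,6):
    q=k&(z>lo)&(z<lo+6)
    if q.sum()>4: print(lo,q.sum(),"h",H[q].min().round(1),H[q].max().round(1),"lat",La[q].min().round(1),La[q].max().round(1),((La[q].min()+La[q].max())/2).round(1), f["frame"][q].mean().round())
g=k&(z>168);print("tip",P[g].mean(0).round(1),P[g][:,2].max())
# held roll in tool frame
m=ok&(np.hypot(t[...,0],t[...,1])<45)&(t[...,2]<8)&(t[...,2]>-35)&(abs(t[...,1])<26)
q=t[m];zt=np.percentile(q[:,2],3)
top=q[q[:,2]<zt+5]
print("roll",m.sum(),q.min(0).round(1),q.max(0).round(1),cv2.minEnclosingCircle(top[:,:2].astype(np.float32)))
A=np.c_[top[:,:2],np.ones(len(top))];print("top plane z=ax+by+c",np.linalg.lstsq(A,top[:,2],rcond=None)[0].round(3),"n",len(top))
E
python3 an.py w2
```

```text
foot ((496.4466247558594, 61.55564880371094), (80.01657104492188, 124.51343536376953), 31.653165817260742)
88 33 h -44.5 -22.7 lat -17.3 15.7 -0.8 54.0
94 615 h -44.2 -21.5 lat -17.3 15.5 -0.9 63.0
100 138 h -34.7 -22.6 lat -14.4 13.7 -0.3 46.0
106 52 h -29.7 -6.6 lat -21.5 20.3 -0.6 71.0
112 63 h -26.4 12.1 lat -20.9 20.1 -0.4 96.0
118 334 h -24.6 11.4 lat -21.4 19.9 -0.8 84.0
124 617 h -22.4 4.9 lat -20.2 19.5 -0.4 64.0
130 644 h -17.9 20.9 lat -17.6 16.3 -0.7 36.0
136 325 h -13.6 17.3 lat -15.7 14.0 -0.8 25.0
142 494 h -3.3 19.9 lat -14.6 11.7 -1.4 46.0
148 196 h 7.8 23.7 lat -10.7 9.0 -0.9 98.0
154 189 h 12.6 26.7 lat -10.5 8.8 -0.8 99.0
160 254 h 16.5 36.0 lat -10.2 8.7 -0.7 102.0
166 567 h 20.2 38.7 lat -9.3 7.4 -0.9 133.0
172 36 h 29.1 35.2 lat -4.1 4.3 0.1 150.0
tip [537.5   1.  319.6] 360.31121079186505
roll 14767 [-25.8 -26.  -35. ] [28.4 26.   5.4] ((0.8066626191139221, 0.4923694431781769), 27.90719985961914)
top plane z=ax+by+c [ 3.0000e-03  0.0000e+00 -2.2648e+01] n 11132
```

Request:
{"name": "move_arm", "arguments": {"moves": [[[1,-0.2,1.5],0,1],[[2,-0.4,3],0,1],[[3,-0.6,4.5],0,1],[[3.8,-0.6,5.5],0,1],[[3.8,-0.6,5.5],0,1]], "squeeze": 25}}

```text
time: 4.7
tool_pos: [518.3, 13.2, 193.9]
eef_rot: [-3.139, -0.001, 2.129]
force: [1.0, -0.5, -1.5]
finger_gap: 53.6
grip_force: 32.3
```

```bash
cat > st.py <<'E'
from h import *
import sys
s=bot.get_state();p=np.array(s["tool_pos"])-[497,62,0]
d=np.array([.530,-.848,0]);l=np.array([.848,.530,0]);h=p@d;la=p@l
tz=float(sys.argv[1]) if len(sys.argv)>1 else 17
H=h-.8-36;V=p[2]+tz-170.8
F=np.array(s["force"])
print("t",s["time"],"h %.1f lat %.1f z %.1f yaw %.3f"%(h,la,p[2],s["eef_rot"][2]),"pivot u %.1f n %.1f (z %.1f)"%(H*.574+V*.819,-H*.819+V*.574,62+H*.574+V*.819),
 "F h %.1f lat %.1f z %.1f | u %.1f n %.1f"%(F@d,F@l,F[2],F@d*.574+F[2]*.819,-F@d*.819+F[2]*.574),"T",np.round(s["wrist_torque"],2),s["finger_gap"],s["grip_force"])
E
python3 st.py
```

```text
t 4.7 h 52.7 lat -7.8 z 193.9 yaw 2.129 pivot u 41.9 n 10.0 (z 103.9) F h 1.0 lat 0.6 z -1.5 | u -0.6 n -1.7 T [-0.01  0.02 -0.01] 53.5591821460557 32.26651995442808
```

Request:
{"name": "move_arm", "arguments": {"moves": [[[0,0.6,0],0,1],[[0,0.6,0],0,1],[[0,0.6,0],0,1],[[0,0.6,0],0,1],[[0,0.6,0],0,1]], "squeeze": 20}}

```text
time: 5.2
tool_pos: [525.4, 16.3, 195.5]
eef_rot: [3.141, 0.0, 2.129]
force: [-0.7, -0.4, -1.0]
finger_gap: 53.2
grip_force: 32.3
```

```bash
python3 st.py; python3 -c "
from wr import *
shot('w3')"; python3 an.py w3
```

```text
t 5.2 h 53.8 lat -0.1 z 195.5 yaw 2.129 pivot u 43.9 n 10.0 (z 105.9) F h -0.0 lat -0.8 z -1.0 | u -0.8 n -0.5 T [ 0.05 -0.02  0.01] 53.23227635857874 32.28556612506509
foot ((496.4822082519531, 61.78363037109375), (80.14775848388672, 124.430908203125), 31.968048095703125)
88 55 h -44.2 -22.4 lat -17.8 16.1 -0.8 51.0
94 1086 h -44.1 -20.4 lat -17.6 16.0 -0.8 60.0
100 260 h -34.4 -21.7 lat -15.9 13.7 -1.1 45.0
106 138 h -29.7 -6.3 lat -21.7 19.9 -0.9 69.0
112 172 h -26.9 11.5 lat -21.2 19.7 -0.8 104.0
118 593 h -24.9 11.3 lat -21.5 19.8 -0.8 88.0
124 1111 h -23.1 4.6 lat -20.4 19.4 -0.5 64.0
130 1061 h -18.5 20.9 lat -18.1 15.9 -1.1 29.0
136 558 h -13.6 17.2 lat -15.6 14.0 -0.8 24.0
142 859 h -3.2 17.8 lat -13.5 12.0 -0.7 40.0
148 371 h 7.2 24.0 lat -10.6 9.5 -0.5 88.0
154 402 h 11.8 28.0 lat -10.4 9.3 -0.6 89.0
160 497 h 15.8 35.3 lat -10.2 9.1 -0.5 91.0
166 773 h 20.4 34.4 lat -8.9 7.4 -0.8 97.0
172 44 h 28.2 33.0 lat -4.0 3.9 -0.1 103.0
tip [520.2  23.8 261.9] 304.47973165392693
roll 14775 [-26.  -26.  -34.2] [28.3 26.   6.2] ((0.9979923963546753, 0.3302619457244873), 27.724117279052734)
top plane z=ax+by+c [ 3.0000e-03  0.0000e+00 -2.2667e+01] n 11128
```

Request:
{"name": "move_arm", "arguments": {"moves": [[[0.2,-0.1,0.4],0,1],[[0.4,-0.1,0.8],0,1],[[0.66,-0.1,1.25],0,1],[[0.66,-0.1,1.25],0,1],[[0.66,-0.1,1.25],0,1]], "squeeze": 20}}

```text
time: 5.75
tool_pos: [520.7, 21.6, 182.6]
eef_rot: [-3.141, -0.0, 2.129]
force: [-0.1, 0.3, -1.7]
finger_gap: 53.9
grip_force: 32.3
```

```bash
python3 st.py
```

```text
t 5.75 h 46.8 lat -1.3 z 182.6 yaw 2.129 pivot u 29.3 n 8.3 (z 91.3) F h -0.3 lat 0.1 z -1.7 | u -1.6 n -0.7 T [-0.02  0.01  0.02] 53.87507737920883 32.280607894062996
```

Request:
{"name": "move_arm", "arguments": {"moves": [[[0.1,0,0.2],0,1],[[0.2,0,0.4],0,1],[[0.35,0,0.65],0,1],[[0.49,0,0.88],0,1],[[0.49,0,0.88],0,1]]}}

```text
time: 6.25
tool_pos: [518.5, 26.0, 174.5]
eef_rot: [3.141, 0.0, 2.129]
force: [0.2, -0.2, 2.6]
finger_gap: 53.4
grip_force: 32.6
```

```bash
python3 st.py
```

```text
t 6.25 h 41.9 lat -0.8 z 174.5 yaw 2.129 pivot u 19.9 n 7.7 (z 81.9) F h 0.3 lat 0.0 z 2.6 | u 2.3 n 1.2 T [0.09 0.17 0.02] 53.39611747260152 32.58558659814298
```

Request:
{"name": "move_arm", "arguments": {"moves": [[[0.05,0,0.2],0,1],[[0.12,0,0.4],0,1],[[0.18,0,0.6],0,1],[[0.25,0,0.8],0,1],[[0.25,0,0.8],0,1]], "squeeze": 20}}

```text
time: 6.75
tool_pos: [519.6, 26.8, 169.6]
eef_rot: [3.137, 0.005, 2.128]
force: [-1.5, -2.4, 15.9]
finger_gap: 53.5
grip_force: 34.6
```

```bash
python3 st.py; python3 -c "
from wr import *
shot('w4')"; python3 an.py w4|tail -2
```

```text
t 6.75 h 41.9 lat 0.5 z 169.6 yaw 2.128 pivot u 15.8 n 4.9 (z 77.8) F h 1.2 lat -2.6 z 15.9 | u 13.7 n 8.1 T [-0.32  0.42 -0.  ] 53.46106311673484 34.584258422255516
roll 15496 [-26.9 -26.  -33.5] [30.  26.   5.4] ((0.2707430422306061, 0.4158748388290405), 27.65957260131836)
top plane z=ax+by+c [-1.0700e-01 -1.0000e-03 -2.4107e+01] n 7751
```

View pics/w4.png

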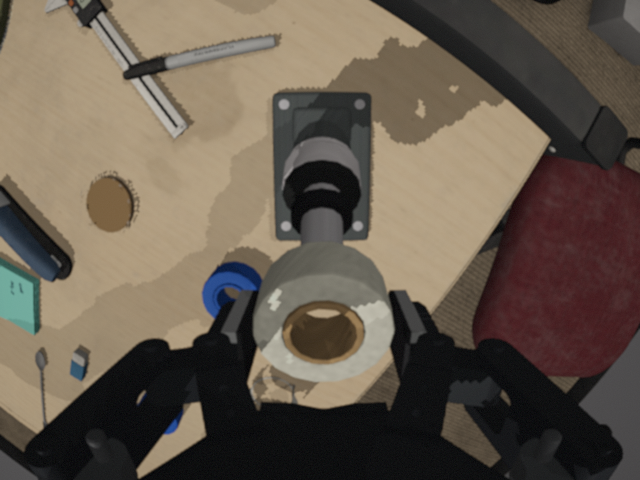

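The roll is over the tip and starting to pivot the right way, with the peg entering its lower bore at about px (320,250). The push is already about 17 N, so I'll ease off and try a lighter grip.

Request:
{"name": "move_arm", "arguments": {"moves": [[[0,0,-0.1],0,1],[[0,0,-0.2],0,0.2],[[0,0,-0.2],0,0.0],[[0,0,-0.2],0,-0.1],[[0,0,-0.2],0,-0.18]], "squeeze": 20}}

```text
time: 7.3
tool_pos: [518.9, 27.7, 169.9]
eef_rot: [3.138, 0.003, 2.129]
force: [1.5, -0.4, 7.3]
finger_gap: 53.6
grip_force: 33.9
```

```bash
python3 st.py
```

```text
t 7.3 h 40.7 lat 0.4 z 169.9 yaw 2.129 pivot u 15.4 n 6.0 (z 77.4) F h 1.1 lat 1.0 z 7.3 | u 6.6 n 3.3 T [ 0.03 -0.08  0.02] 53.57131163515289 33.87016737833619
```

Request:
{"name": "move_arm", "arguments": {"moves": [[[-0.1,-0.1,0.1],0,1],[[-0.2,-0.1,0.2],0,1],[[-0.3,-0.1,0.3],0,1],[[-0.35,-0.1,0.35],0,1],[[-0.35,-0.1,0.35],0,1]], "squeeze": 20}}

```text
time: 7.8
tool_pos: [520.0, 25.7, 167.4]
eef_rot: [3.137, 0.002, 2.13]
force: [-1.1, 1.5, 13.0]
finger_gap: 53.5
grip_force: 34.5
```

```bash
python3 st.py
```

```text
t 7.8 h 43.0 lat 0.3 z 167.4 yaw 2.130 pivot u 14.7 n 2.7 (z 76.7) F h -1.8 lat -0.1 z 13.0 | u 9.6 n 9.0 T [0.61 0.55 0.07] 53.51803211449253 34.538844376802444
```

Request:
{"name": "move_arm", "arguments": {"moves": [[[-0.05,-0.1,0.1],0,1],[[-0.1,-0.1,0.2],0,1],[[-0.1,-0.1,0.3],0,1],[[-0.1,-0.1,0.35],0,1],[[-0.1,-0.1,0.35],0,1]], "squeeze": 20}}

```text
time: 8.3
tool_pos: [520.8, 23.9, 164.5]
eef_rot: [3.135, 0.003, 2.129]
force: [0.6, 0.6, 13.3]
finger_gap: 53.8
grip_force: 34.2
```

```bash
python3 st.py;python3 -c "
from wr import *
shot('w5')"; python3 an.py w5|tail -2
```

```text
t 8.3 h 44.9 lat -0.0 z 164.5 yaw 2.129 pivot u 13.5 n -0.5 (z 75.5) F h -0.2 lat 0.8 z 13.3 | u 10.8 n 7.8 T [ 0.41  0.13 -0.02] 53.756552055436806 34.18897566385567
roll 15675 [-26.  -26.  -34.9] [32.7 26.   8. ] ((1.4215329885482788, 1.5130174160003662), 27.142940521240234)
top plane z=ax+by+c [-1.5900e-01 -4.0000e-03 -2.7854e+01] n 4852
```

```bash
cat > tilt.py <<'E'
from wr import *
import sys
f,s=pickle.load(open(sys.argv[1]+".pkl","rb"));P,t=wcloud(f,s)
m=(f["z_map"]>0)&(np.hypot(t[...,0],t[...,1])<40)&(t[...,2]<10)&(t[...,2]>-50)&(abs(t[...,1])<26)
q=t[m];best=(0,)
rng=np.random.default_rng(0)
for _ in range(600):
    a,b,c=q[rng.choice(len(q),3,0)];n=np.cross(b-a,c-a);L=np.linalg.norm(n)
    if L<50: continue
    n/=L
    if abs(n[2])<.6 or abs(n[1])>.15: continue
    k=abs((q-a)@n)<1
    if k.sum()>best[0]: best=(k.sum(),k)
p=q[best[1]];c=p.mean(0);n=np.linalg.svd(p-c,full_matrices=False)[2][2];n*=-np.sign(n[2])
print("plane",len(p),"tilt x deg %.1f y %.1f"%(np.degrees(np.arctan2(-n[0],-n[2])),np.degrees(np.arctan2(n[1],-n[2]))))
e1=np.cross([0,1,0],n);e1/=np.linalg.norm(e1);e2=np.cross(n,e1)
w=np.c_[(p-c)@e1,(p-c)@e2];(cx,cy),r=cv2.minEnclosingCircle(w[np.hypot(*w.T)<34].astype(np.float32))
C=c+cx*e1+cy*e2-14*n
print("top r",r,"roll centre tool",C.round(1))
W=Ro.from_euler("xyz",s["eef_rot"]).as_matrix()@C+s["tool_pos"]-[497,62,0]
h=W@[.530,-.848,0]-35.6;v=W[2]-170.8
print("centre u %.1f n %.1f z %.1f lat %.1f"%(h*.574+v*.819,-h*.819+v*.574,62+h*.574+v*.819,W@[.848,.53,0]+.7))
E
for w in w2 w4 w5; do python3 tilt.py $w; done
```

```text
plane 9144 tilt x deg -0.0 y 0.3
top r 26.947399139404297 roll centre tool [ 1.2 -0.2 -8.8]
centre u 105.4 n 10.9 z 167.4 lat 5.2
plane 8644 tilt x deg 8.7 y -0.0
top r 27.523340225219727 roll centre tool [ 2.   0.3 -9.9]
centre u 9.5 n 1.6 z 71.5 lat 1.5
plane 7301 tilt x deg 20.8 y -0.6
top r 28.020849227905273 roll centre tool [  4.2   0.8 -11.6]
centre u 7.3 n -1.2 z 69.3 lat 1.4
```

Request:
{"name": "move_arm", "arguments": {"moves": [[[0.05,-0.1,0.1],0,1],[[0.1,-0.1,0.2],0,1],[[0.15,-0.1,0.3],0,1],[[0.2,-0.1,0.4],0,1],[[0.2,-0.1,0.4],0,1]]}}

```text
time: 8.85
tool_pos: [519.7, 24.1, 160.7]
eef_rot: [3.134, 0.005, 2.128]
force: [1.5, -0.8, 13.6]
finger_gap: 53.8
grip_force: 32.8
```

```bash
cat > go.sh <<'E'
python3 st.py;python3 -c "
from wr import *
shot('$1')"; python3 tilt.py $1
E
bash go.sh w6
```

```text
t 8.85 h 44.1 lat -0.8 z 160.7 yaw 2.128 pivot u 9.9 n -2.0 (z 71.9) F h 1.5 lat 0.8 z 13.6 | u 12.0 n 6.6 T [ 0.14 -0.27 -0.06] 53.81753100059192 32.842197781428695
plane 6517 tilt x deg 26.8 y -0.7
top r 28.611684799194336 roll centre tool [  4.5   1.5 -12.5]
centre u 4.3 n -1.9 z 66.3 lat 1.3
```

Request:
{"name": "move_arm", "arguments": {"moves": [[[0.08,-0.1,0.1],0,1],[[0.15,-0.1,0.2],0,1],[[0.22,-0.1,0.32],0,1],[[0.3,-0.1,0.42],0,1],[[0.35,-0.1,0.5],0,1]]}}

```text
time: 9.4
tool_pos: [515.4, 28.9, 153.8]
eef_rot: [3.135, 0.001, 2.13]
force: [2.8, 3.4, 6.0]
finger_gap: 53.5
grip_force: 32.1
```

```bash
bash go.sh w7
```

```text
t 9.4 h 37.8 lat -2.0 z 153.8 yaw 2.130 pivot u 0.6 n -0.8 (z 62.6) F h -1.4 lat 4.2 z 6.0 | u 4.1 n 4.6 T [ 0.98 -0.44 -0.08] 53.463026824467384 32.0612402446568
plane 6546 tilt x deg 26.3 y -0.5
top r 27.164026260375977 roll centre tool [  4.9  -0.6 -12.6]
centre u -5.2 n -0.3 z 56.8 lat -1.9
```

Request:
{"name": "move_arm", "arguments": {"moves": [[[0.15,0.1,0.2],0,1],[[0.3,0.15,0.4],0,1],[[0.45,0.15,0.6],0,1],[[0.6,0.15,0.8],0,1],[[0.7,0.15,0.98],0,1]]}}

```text
time: 9.95
tool_pos: [511.9, 35.1, 143.3]
eef_rot: [3.138, -0.0, 2.13]
force: [0.3, 3.3, 5.9]
finger_gap: 53.4
grip_force: 32.1
```

```bash
bash go.sh w8
```

```text
t 9.95 h 30.7 lat -1.6 z 143.3 yaw 2.130 pivot u -12.1 n -1.0 (z 49.9) F h -2.7 lat 2.0 z 5.9 | u 3.3 n 5.6 T [ 0.92 -0.1  -0.04] 53.39357965130706 32.11145102977753
plane 6674 tilt x deg 26.2 y -0.5
top r 27.84012222290039 roll centre tool [  5.    1.1 -12.7]
centre u -17.8 n -0.3 z 44.2 lat 0.1
```

Request:
{"name": "move_arm", "arguments": {"moves": [[[0.1,0,0.15],0,1],[[0.2,0,0.3],0,1],[[0.3,0,0.42],0,1],[[0.4,0,0.57],0,1],[[0.46,0,0.65],0,1]]}}

```text
time: 10.5
tool_pos: [509.9, 38.4, 137.4]
eef_rot: [3.138, 0.001, 2.13]
force: [-0.8, 2.2, 11.6]
finger_gap: 53.4
grip_force: 32.5
```

```bash
bash go.sh w9
```

```text
t 10.5 h 26.9 lat -1.5 z 137.4 yaw 2.130 pivot u -19.1 n -1.3 (z 42.9) F h -2.3 lat 0.5 z 11.6 | u 8.2 n 8.5 T [0.56 0.06 0.  ] 53.37266486963595 32.53723648376763
plane 6210 tilt x deg 27.0 y -0.6
top r 28.590709686279297 roll centre tool [  4.5   1.5 -12.5]
centre u -24.8 n -1.1 z 37.2 lat 0.6
```

Request:
{"name": "move_arm", "arguments": {"moves": [[[0.08,0,0.1],0,1],[[0.16,0,0.2],0,1],[[0.24,0,0.3],0,1],[[0.33,0,0.38],0,1],[[0.33,0,0.38],0,1]]}}

```text
time: 11.05
tool_pos: [508.6, 40.6, 133.9]
eef_rot: [3.137, 0.002, 2.129]
force: [0.6, 1.2, 9.6]
finger_gap: 53.6
grip_force: 32.4
```

```bash
bash go.sh w10
```

```text
t 11.05 h 24.3 lat -1.5 z 133.9 yaw 2.129 pivot u -23.4 n -1.2 (z 38.6) F h -0.7 lat 1.2 z 9.6 | u 7.5 n 6.0 T [ 0.41 -0.14 -0.04] 53.55433710462122 32.40115405060351
plane 5943 tilt x deg 26.4 y -0.6
top r 28.266096115112305 roll centre tool [  4.9   1.3 -12.6]
centre u -29.2 n -0.7 z 32.8 lat 0.5
```

Request:
{"name": "move_arm", "arguments": {"moves": [[[0.08,0,0.1],0,1],[[0.16,0,0.2],0,1],[[0.24,0,0.3],0,1],[[0.3,0,0.35],0,1],[[0.3,0,0.35],0,1]]}}

```text
time: 11.6
tool_pos: [507.2, 42.8, 130.3]
eef_rot: [3.137, 0.003, 2.129]
force: [1.9, 1.2, 8.4]
finger_gap: 53.6
grip_force: 32.3
```

```bash
python3 st.py
```

```text
t 11.6 h 21.7 lat -1.5 z 130.3 yaw 2.129 pivot u -27.9 n -1.1 (z 34.1) F h 0.0 lat 2.2 z 8.4 | u 6.9 n 4.8 T [ 0.34 -0.28  0.02] 53.563619152529085 32.32415283098817
```

Request:
{"name": "move_arm", "arguments": {"moves": [[[0.05,0,0.1],0,1],[[0.1,0,0.15],0,1],[[0.15,0,0.2],0,1],[[0.18,0,0.25],0,1],[[0.18,0,0.25],0,1]]}}

```text
time: 12.1
tool_pos: [506.2, 44.3, 127.8]
eef_rot: [3.137, 0.003, 2.129]
force: [1.8, -0.0, 8.9]
finger_gap: 53.6
grip_force: 32.3
```

```bash
bash go.sh w11
```

```text
t 12.1 h 19.9 lat -1.6 z 127.8 yaw 2.129 pivot u -31.0 n -1.1 (z 31.0) F h 1.0 lat 1.5 z 8.9 | u 7.9 n 4.3 T [ 0.29 -0.2   0.  ] 53.60404548434317 32.345757437869906
plane 5890 tilt x deg 26.6 y -0.7
top r 27.236066818237305 roll centre tool [  5.   -0.4 -12.7]
centre u -36.7 n -0.4 z 25.3 lat -1.3
```

Request:
{"name": "move_arm", "arguments": {"moves": [[[0.05,0,0.1],0,1],[[0.1,0,0.15],0,1],[[0.15,0,0.2],0,1],[[0.18,0,0.25],0,1],[[0.18,0,0.25],0,1]]}}

```text
time: 12.65
tool_pos: [505.3, 45.8, 125.3]
eef_rot: [3.137, 0.003, 2.129]
force: [2.1, -0.5, 7.8]
finger_gap: 53.5
grip_force: 32.3
```

```bash
python3 st.py
```

```text
t 12.65 h 18.2 lat -1.5 z 125.3 yaw 2.129 pivot u -34.0 n -1.1 (z 28.0) F h 1.5 lat 1.5 z 7.8 | u 7.2 n 3.2 T [ 0.35 -0.26 -0.02] 53.54530667235588 32.33680545352399
```

Request:
{"name": "move_arm", "arguments": {"moves": [[[0.05,0,0.1],0,1],[[0.1,0,0.15],0,1],[[0.12,0,0.18],0,1],[[0.12,0,0.18],0,1],[[0.12,0,0.18],0,1]]}}

```text
time: 13.15
tool_pos: [505.0, 46.4, 124.0]
eef_rot: [3.137, 0.004, 2.129]
force: [0.9, -1.3, 12.0]
finger_gap: 53.6
grip_force: 32.6
```

```bash
bash go.sh w12
```

```text
t 13.15 h 17.5 lat -1.5 z 124.0 yaw 2.129 pivot u -35.5 n -1.3 (z 26.5) F h 1.6 lat 0.0 z 12.0 | u 10.7 n 5.6 T [ 0.16 -0.12  0.  ] 53.639963962201115 32.56392692215741
plane 5712 tilt x deg 26.7 y -0.7
top r 27.833280563354492 roll centre tool [  4.8   0.8 -12.6]
centre u -41.2 n -0.8 z 20.8 lat -0.1
```

Request:
{"name": "move_arm", "arguments": {"moves": [[[0.05,0,0.05],0,1],[[0.1,0,0.1],0,1],[[0.15,0,0.15],0,1],[[0.18,0,0.19],0,1],[[0.18,0,0.19],0,1]]}}

```text
time: 13.7
tool_pos: [504.9, 46.6, 122.6]
eef_rot: [3.137, 0.006, 2.128]
force: [2.1, -3.7, 13.4]
finger_gap: 53.6
grip_force: 32.5
```

```bash
bash go.sh w13
```

```text
t 13.7 h 17.3 lat -1.5 z 122.6 yaw 2.128 pivot u -36.8 n -1.9 (z 25.2) F h 4.2 lat -0.2 z 13.4 | u 13.4 n 4.2 T [-0.42 -0.28  0.05] 53.5957918091302 32.53766477108002
plane 5491 tilt x deg 28.6 y -0.8
top r 28.472461700439453 roll centre tool [  5.6   1.1 -13.3]
centre u -42.4 n -0.4 z 19.6 lat 0.2
```

Request:
{"name": "move_arm", "arguments": {"moves": [[[0.05,0,0.04],0,1],[[0.1,0,0.08],0,1],[[0.13,0,0.12],0,1],[[0.13,0,0.12],0,1],[[0.13,0,0.12],0,1]]}}

```text
time: 14.25
tool_pos: [504.8, 46.7, 121.6]
eef_rot: [3.136, 0.007, 2.127]
force: [3.0, -3.9, 13.0]
finger_gap: 53.8
grip_force: 32.3
```

```bash
bash go.sh w14
```

```text
t 14.25 h 17.1 lat -1.5 z 121.6 yaw 2.127 pivot u -37.7 n -2.3 (z 24.3) F h 5.0 lat 0.5 z 13.0 | u 13.5 n 3.4 T [-0.75 -0.49  0.1 ] 53.79288460668591 32.31011174619198
plane 4813 tilt x deg 30.1 y -0.1
top r 26.955055236816406 roll centre tool [  5.6  -0.6 -13.4]
centre u -43.2 n -0.7 z 18.8 lat -1.5
```

Request:
{"name": "move_arm", "arguments": {"moves": [[[0.05,0,0.06],0,1],[[0.1,0,0.12],0,1],[[0.15,0,0.17],0,1],[[0.15,0,0.17],0,1],[[0.15,0,0.17],0,1]]}}

```text
time: 14.8
tool_pos: [504.7, 47.0, 120.2]
eef_rot: [3.135, 0.009, 2.126]
force: [3.9, -6.9, 14.2]
finger_gap: 53.4
grip_force: 32.1
```

```bash
bash go.sh w15
```

```text
t 14.8 h 16.8 lat -1.5 z 120.2 yaw 2.126 pivot u -39.0 n -2.9 (z 23.0) F h 7.9 lat -0.4 z 14.2 | u 16.1 n 1.7 T [-1.21 -0.7   0.05] 53.40556054584925 32.07037037238479
plane 4880 tilt x deg 31.8 y -0.4
top r 27.124147415161133 roll centre tool [  5.2  -0.3 -13.6]
centre u -44.2 n -1.5 z 17.8 lat -1.1
```

Request:
{"name": "move_arm", "arguments": {"moves": [[[0.03,0,0.04],0,1],[[0.06,0,0.08],0,1],[[0.06,0,0.08],0,1],[[0.06,0,0.08],0,1],[[0.06,0,0.08],0,1]]}}

```text
time: 15.35
tool_pos: [504.6, 47.1, 119.6]
eef_rot: [3.135, 0.01, 2.126]
force: [3.9, -8.0, 14.9]
finger_gap: 53.4
grip_force: 32.0
```

```bash
bash go.sh w16
```

```text
t 15.35 h 16.7 lat -1.4 z 119.6 yaw 2.126 pivot u -39.6 n -3.2 (z 22.4) F h 8.8 lat -0.9 z 14.9 | u 17.3 n 1.4 T [-1.34 -0.77  0.11] 53.371237634701494 32.045410852879286
plane 4651 tilt x deg 33.3 y -0.6
top r 29.419301986694336 roll centre tool [  5.7   1.9 -14.2]
centre u -44.5 n -1.0 z 17.5 lat 1.1
```

Request:
{"name": "move_arm", "arguments": {"moves": [[[0,0,0],0,1],[[0,0,0],0,1],[[0,0,0],0,1],[[-0.1,0,-0.15],0,1],[[-0.2,0,-0.28],0,1]]}}

```text
time: 15.9
tool_pos: [504.3, 47.1, 120.6]
eef_rot: [3.136, 0.006, 2.127]
force: [6.1, -1.7, 2.1]
finger_gap: 53.0
grip_force: 31.0
```

```bash
python3 st.py
```

```text
t 15.9 h 16.5 lat -1.7 z 120.6 yaw 2.127 pivot u -38.8 n -2.5 (z 23.2) F h 4.7 lat 4.3 z 2.1 | u 4.4 n -2.6 T [-0.43 -1.13 -0.1 ] 52.97735578695634 30.992197087034583
```

Request:
{"name": "move_arm", "arguments": {"moves": [[[0,0,0],0,1],[[0,0,0],0,-1],[[0,0,0],0,-1],[[0,0,0],0,-1],[[0,0,0],0,-1]]}}

```text
time: 16.4
tool_pos: [500.0, 49.4, 118.3]
eef_rot: [-3.14, -0.001, 2.129]
force: [0.3, 0.2, -0.2]
finger_gap: 85.6
grip_force: 0.0
```

```bash
bash go.sh w17
```

```text
t 16.4 h 12.2 lat -4.2 z 118.3 yaw 2.129 pivot u -43.2 n -0.3 (z 18.8) F h -0.0 lat 0.4 z -0.2 | u -0.2 n -0.1 T [ 0.02  0.04 -0.01] 85.64566071550173 0.0
plane 4014 tilt x deg 34.6 y -0.1
top r 26.988954544067383 roll centre tool [  0.3   1.7 -15.7]
centre u -43.7 n -1.7 z 18.3 lat -1.8
```

View pics/w17.png

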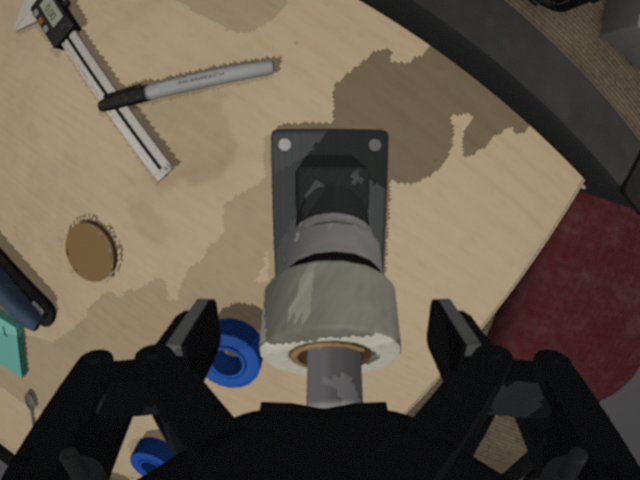

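The picture shows the roll seated square against the cup at px (330,310), with the peg through its bore at (333,370) and both fingers clear. Next, retreat straight up and hand in.

Request:
{"name": "move_arm", "arguments": {"moves": [[[0,0.2,-2],0,-1],[[0,0.2,-5],0,-1],[[0,0.2,-9],0,-1],[[0,0.2,-13],0,-1],[[0,0.2,-15],0,-1]]}}

```text
time: 16.95
tool_pos: [503.4, 50.8, 272.3]
eef_rot: [3.138, 0.003, 2.129]
force: [1.1, 1.0, -0.3]
finger_gap: 85.4
grip_force: 0.0
```

Request:
{"name": "move_arm", "arguments": {"moves": [[[0,0,0],0,-1],[[0,0,0],0,-1],[[0,0,0],0,-1],[[0,0,0],0,-1],[[0,0,0],0,-1]]}}

```text
time: 17.45
tool_pos: [501.7, 50.3, 267.7]
eef_rot: [-3.14, -0.001, 2.129]
force: [0.0, 0.1, 0.6]
finger_gap: 85.7
grip_force: 0.0
```

```bash
python3 st.py; python3 -c "
from h import *
print(workorder.hand_in())"
```

```text
t 17.45 h 12.4 lat -2.2 z 267.7 yaw 2.129 pivot u 79.3 n 85.4 (z 141.3) F h -0.1 lat 0.1 z 0.6 | u 0.5 n 0.4 T [-0.05 -0.06  0.01] 85.67812579695476 0.0
the job is handed in; nothing more can be done
None
```

The large-holed roll hangs on the spindle, pressed home against the stop cup with a peak of about 17–18 N. The gripper is open and clear, and the small-holed roll was not touched. I handed the job in at 17.5 s; the hand-in gave no verdict.

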